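# Bring in the window of the ripening case on its stay

## Task

The window of the little ripening case on the worktop stands too wide. Take the stay by its red knob, lift it off its brass pin, draw the window in with it and drop the middle one of the stay's three round holes fully down over the pin, so that the bar lies flat on the pin's collar again. Then let go; leave the mug, the glass, the green box, the wooden spoon and the spice jar on the case where they stand.

Things in the scene. Friction and masses are not known exactly. Their poses are not given: they have to be found in the camera images.
- ripening_case: the fixed case of pale wood and glass with fruit in it, 186 mm deep (x), 286 mm wide (y), flat roof top 180 mm above its origin; origin under its middle on the worktop; its x axis points to its back, away from the window, its y axis to its left as seen from the front (the window's hinge side), z up
- window_hinge (a point): point on the window's upright hinge axis, at the left front edge of the case, 189 mm above the worktop; axes as the case's
- sash (a joint): angle of the white-framed glass window (240 mm wide) about its hinge, rad; 0 = shut (it then lies along the case's -y from the hinge), growing as its free edge swings out to the case's -x. It has some friction (about 0.12 N m) and stays where it is left
- window_rivet (a point): stud on the window's top rail, 150 mm from the hinge axis, 189 mm above the worktop, to which the heel of the stay is riveted: there the stay can swing round and tilt up, but never comes off
- pin_middle (a point): middle of the fixed slotted brass plate (66 x 24 mm) on the case's roof, at the height of the pin's collar top, 189 mm above the worktop; x along the plate's length. The brass pin is clamped on the plate's long centre line, up to 11 mm to either side of this point: where is NOT measured. It is upright, 8.6 mm thick, rises 16 mm above its collar (20 mm wide), tip tapered
- stay_hole (a point): centre of the middle round hole of the stay, at the bar's underside; x axis along the bar from heel rivet to knob, z up. The stay is a steel bar 268 x 24 x 5 mm, about 140 g. Along it from the heel rivet: round holes 11.5 mm wide at 92, 120 and 148 mm; a slot 11.5 mm wide from 164.25 to 205.75 mm, square ends; the knob at 240 mm
- stay_knob (a point): centre of the stay's upright round red knob, 16 mm thick, from 5 to 39 mm above the bar's underside (this point 22 mm above it); axes as the hole's. At the start the bar lies level on the pin's collar with the pin somewhere along its slot, unmeasured: it can be felt where a slot end meets it, or seen
- orange_mug: the orange mug, 81 mm wide, 101 mm tall, standing on the worktop; origin under its middle
- green_box: the green cardboard box, 64 x 73 x 127 mm, standing on the worktop; origin under its middle
- glass: the drinking glass, 81 mm wide, 91 mm tall, standing on the worktop; origin under its middle
- spoon: the wooden spoon, 304 mm long, lying on the worktop; origin under its middle
- spice_jar: the spice jar with a red cap, 45 mm wide, 106 mm tall, standing on the left back corner of the case's roof; origin under its middle

How it is judged:
On the way:
1. the stay is lifted clear of its pin (its middle hole more than 13 mm above its resting height) (z of stay_hole in the frame of ripening_case above 0.202 m), for 0.1 s.
At the end, for the whole second after the job is handed in: the pin stands in the middle round hole: hole centre within 14 mm along and 4 mm across the plate from the plate's middle, with the bar fully down (hole within 2 mm of its resting height of 189 mm, bar within 0.03 rad of level); the window is at rest (x of stay_hole in the frame of pin_middle between -0.014 and 0.014 m and y of stay_hole in the frame of pin_middle between -0.004 and 0.004 m and z of stay_hole in the frame of pin_middle between -0.002 and 0.002 m and angle between stay_hole's own z axis and vertical below 0.03 rad and velocity of joint sash between -0.05 and 0.05 rad/s); the robot touches nothing.
It fails at once if the orange mug is pushed more than 20 mm from its place (distance of orange_mug from where it was at the start of the episode above 0.02 m).
It fails at once if the green cardboard box is pushed more than 20 mm from its place (distance of green_box from where it was at the start of the episode above 0.02 m).
It fails at once if the drinking glass is pushed more than 20 mm from its place (distance of glass from where it was at the start of the episode above 0.02 m).
It fails at once if the wooden spoon is pushed more than 20 mm from its place (distance of spoon from where it was at the start of the episode above 0.02 m).
It fails at once if the spice jar with a red cap is pushed more than 20 mm from its place (distance of spice_jar from where it was at the start of the episode above 0.02 m).
It also fails if it takes over 42 s, if anything falls off the work surface, if the arm or the gripper's body presses on something with over 40 N, if the wrist force passes 120 N, or if a joint passes its speed limit or range.

## Robot

A 7-joint arm with a two-finger parallel gripper is mounted at the origin on a cart in front of the work surface, level with it; the furniture and walls round the work are solid. World frame = base frame: x ahead of the robot, y to its left, z up, the work surface at z = 0. Lengths are in m, angles in rad, forces in N, time in s.
With the tool pointing down it reaches from about 0.425 to 0.925 m from the base axis. Payload 6.8 kg.
Tool frame: the origin (TCP) lies on the centre line of the jaws, within the pads' length; the fingertips stand 25 mm ahead of it and the grasp point (between the pads) lies 6 mm ahead of it; z points along the fingers, y is the line along which they close (so a half turn about z gives the same grasp; the last joint's range is limited). The gripper opens to 85 mm and grips with 20 to 120 N. Pads are 22 mm wide; open, the fingers measure 114 mm over their backs; the gripper's body (76 mm by 85 mm) begins 54 mm behind the grasp point. The pads swing forward as they close: fully open they stand 13 mm farther back than shut.
Start: joints at [-1.379, 0.477, 0.022, 1.555, -0.011, 1.109, -0.083], TCP at [0.199, 0.645, 0.256] pointing down, gripper open.
Joint ranges: [-2.96, 2.96], [-0.34, 2.1], [-1.41, 1.46], [0.24, 2.44], [-1.37, 4.51], [0.17, 1.92], [-2.96, 2.96]. Speed limits (rad/s): [2.39, 2.39, 3.14, 3.14, 3.14, 3.14, 3.14].

## Interface

Orientations are given as a rotation vector (axis times angle).
In Python, from bench import telemetry, grab_frame, job gives the robot as it stands.
- The arm moves only by the tool apply_moves, never from a script. Its argument "rows" is a list of rows, each a list of 2 entries, a list of its own where there are three numbers: the shift along the tool's x, y, z each as a share of 250 mm, from -1 to 1, then the turn, a rotation vector about the tool's x, y, z each as a share of pi rad, from -1 to 1. A call has 1 to 10 rows; each row is the pose to reach, as a shift and turn from the pose commanded when the call began, along the tool's axes at that moment, turning the shorter way round; what a row does not reach only later rows make up. A row lasts 1/8 s, in which the tool goes at most 62.5 mm and 10.7 degrees, less where a joint would pass 70% of its speed; a pose out of reach is approached as far as the arm can. A call with a number of a shift or a turn outside -1 to 1 is refused whole. A call with a gripper value outside its range is refused whole. "jaw" is the gripper's target within -1 to 1 (fully open at 1, half-way at 0, shut at -1), set as the call begins (left out, the last holds). The fingers move at their own pace and stop on an object; "newtons" is the grip in N (left out, the last holds). Time passes only in rows, so rows that repeat a pose let the fingers close. It gives the time, the measured TCP pose, the force, the opening and the grip force at its end, in the units of the state.
- telemetry.get_obs(): the state, without advancing time (a new reading comes with each control period).
- grab_frame(name): name is "side" or "top"; returns a dict with "frame" (400x640x3 uint8, red, green, blue), "vertical_fov" (degrees; the focal length in pixels is half the picture's height over the tangent of half this angle, whatever the lens; pixels are square), "cx", "cy" (the principal point, pixels), "origin" and "attitude" of the camera in the world. Camera axes: x right, y up, looking along -z (the intrinsics and any distortion apply to the point x, -y, -z); pixel columns grow to the right and rows downward; lengths in m; the calibration is good to about 2 mm. A picture is of the moment at which its call begins. There is no depth.
- job.hand_in(): hands the job in; it is judged then, once.
The state is a dict: "clock": time; "joints": joint angles; "qvel": joint speeds; "tau": joint torques, N m; "tcp_pos": TCP position; "orientation": TCP orientation; "contact_force": force on the tool from outside, world axes, zero at the start; "moment": the same for the moment, N m; "grip_width": finger opening in m; "gripper_force": force on a finger pad.
Only numpy, scipy, OpenCV 4.12 (cv2) and the standard library are available. Lean on these libraries where they do the work, as an engineer would, in place of code of your own. Each camera call takes 0.05 s, during which the arm holds its last target. There are 200 camera calls.

## Working session

There is one attempt and no reset: what is moved stays moved. The work goes in short steps, Python scripts to look and compute and a tool call to move; the robot and the scene stay as the last step left them, time stands still between calls to the robot, and variables do not carry over. Pictures are saved under pics/ and viewed, at most 11 in all, crops included, and the job is handed in when it is done.

Besides the shell and the picture viewer there is one more tool, called as a command line: name --argument value ..., lists and objects as JSON in quotes. apply_moves: Moves the arm, as the interface text tells. Its arguments: {"type":"object","properties":{"rows":{"type":"array"},"jaw":{"type":"number"},"newtons":{"type":"number"}},"required":["rows"]}

```bash
mkdir -p pics; ls; python3 - <<'E'
from bench import telemetry, grab_frame
import cv2,numpy as np
print(telemetry.get_obs())
for n in("side","top"):
    f=grab_frame(n); print(n,{k:v for k,v in f.items() if k!="frame"})
    cv2.imwrite(f"pics/{n}0.png",f["frame"][:,:,::-1])
E
```

```text
pics
{'clock': 0.0, 'joints': array([-1.37910471,  0.47778726,  0.02235595,  1.55646551, -0.01149661,
        1.10929172, -0.08308655]), 'qvel': array([ 0.00051866,  0.00019741, -0.00059173,  0.00150513, -0.00157201,
        0.00162021, -0.00222055]), 'tau': array([-2.90030493e-05, -5.96440887e+01,  1.60760846e+00, -2.81201738e+01,
        1.23654550e-02,  9.21965257e-03, -1.75459758e-05]), 'tcp_pos': array([0.19920087, 0.64436046, 0.25532867]), 'orientation': array([-4.69096695e-01, -3.10624291e+00,  2.85709795e-03]), 'contact_force': array([ 0.21849748,  0.41698474, -0.76129814]), 'moment': array([ 0.0331697 ,  0.01088656, -0.00577636]), 'gripper_force': 0.0, 'grip_width': 0.08543829037906064}
side {'vertical_fov': 53.40391158599553, 'cx': 320.0592325109988, 'cy': 193.62115029253, 'origin': array([ 0.14291086, -0.36257188,  0.93429161]), 'attitude': array([ 0.64696982, -0.25227734, -0.7228775 ])}
top {'vertical_fov': 53.65646239783182, 'cx': 320.3237491530668, 'cy': 205.0047597588052, 'origin': array([0.34222112, 0.10758305, 1.15094369]), 'attitude': array([ 0.1554742 , -0.16518992, -1.59489282])}
```

View pics/top0.png

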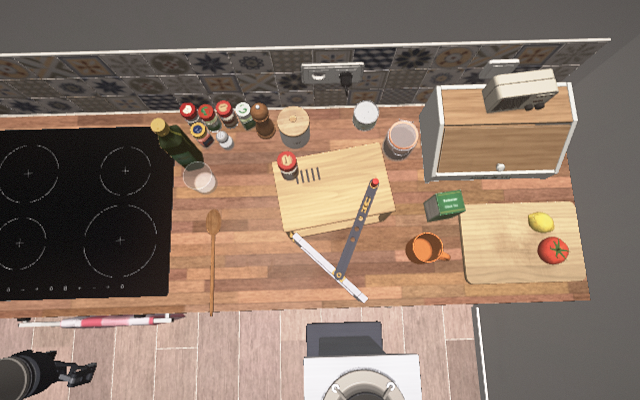

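View pics/side0.png

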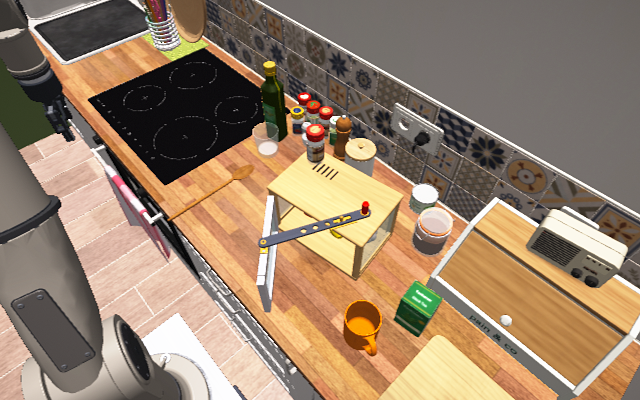

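The top view shows the stay running from its rivet at about (339,275) to the red knob at (375,183). The case roof is at (275–393, 145–230), the mug at (428,247), and the green box at (445,205). Next, enlarged crops.

```bash
cat > h.py <<'E'
import numpy as np,cv2
from scipy.spatial.transform import Rotation as R
def K(f):
    F=f["frame"].shape[0]/2/np.tan(np.radians(f["vertical_fov"])/2); return F,f["cx"],f["cy"]
def ray(f,p):
    F,cx,cy=K(f); d=np.array([(p[0]-cx)/F,-(p[1]-cy)/F,-1]); return R.from_rotvec(f["attitude"]).apply(d)
def onz(f,p,z):
    d=ray(f,p);o=f["origin"]; return o+d*(z-o[2])/d[2]
def proj(f,P):
    F,cx,cy=K(f); c=R.from_rotvec(f["attitude"]).inv().apply(np.asarray(P)-f["origin"]); return np.array([cx-F*c[0]/c[2],cy+F*c[1]/c[2]])
def tri(f,p,g,q):
    a,b=ray(f,p),ray(g,q); A=np.stack([a,-b],1); s=np.linalg.lstsq(A,g["origin"]-f["origin"],rcond=None)[0]
    u=f["origin"]+a*s[0];v=g["origin"]+b*s[1]; return (u+v)/2,np.linalg.norm(u-v)
def red(f,box,lo=90):
    im=f["frame"].astype(int); m=((im[...,0]>lo)&(im[...,1]<70)&(im[...,2]<70)).astype(np.uint8)
    x0,y0,x1,y1=box; ys,xs=np.nonzero(m[y0:y1,x0:x1]); return np.array([xs.mean()+x0,ys.mean()+y0]),len(xs)
def crop(f,box,k,name):
    x0,y0,x1,y1=box; cv2.imwrite(name,cv2.resize(f["frame"][y0:y1,x0:x1,::-1],None,fx=k,fy=k,interpolation=cv2.INTER_CUBIC))
E
python3 - <<'E'
from bench import grab_frame
from h import *
t=grab_frame("top");s=grab_frame("side")
a,n=red(t,(360,165,390,200));b,m=red(s,(350,190,380,220));print(a,n,b,m,tri(t,a,s,b), onz(t,a,.211),onz(s,b,.211))
A=cv2.resize(t["frame"][165:305,270:400,::-1],None,fx=4,fy=4,interpolation=cv2.INTER_CUBIC)
cv2.imwrite("pics/t1.png",A)
crop(s,(250,190,410,290),5,"pics/s1.png")
E
```

```text
[372.92857143 183.85714286] 14 [364.71641791 207.31343284] 67 (array([ 0.58634276, -0.03265486,  0.20948147]), np.float64(0.0019442206535357446)) [ 0.58507568 -0.03191595  0.211     ] [ 0.5863849  -0.03369147  0.211     ]
```

View pics/t1.png

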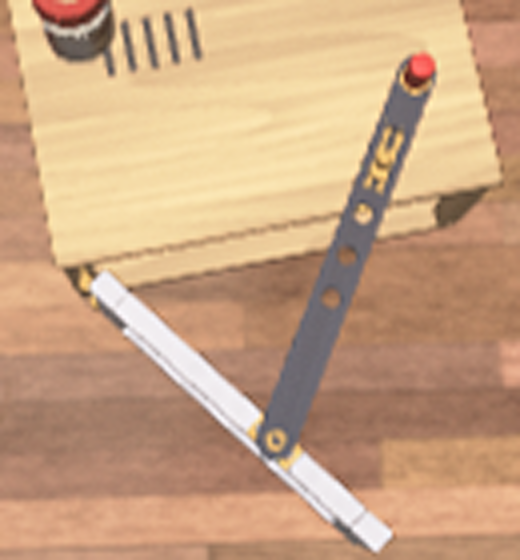

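View pics/s1.png

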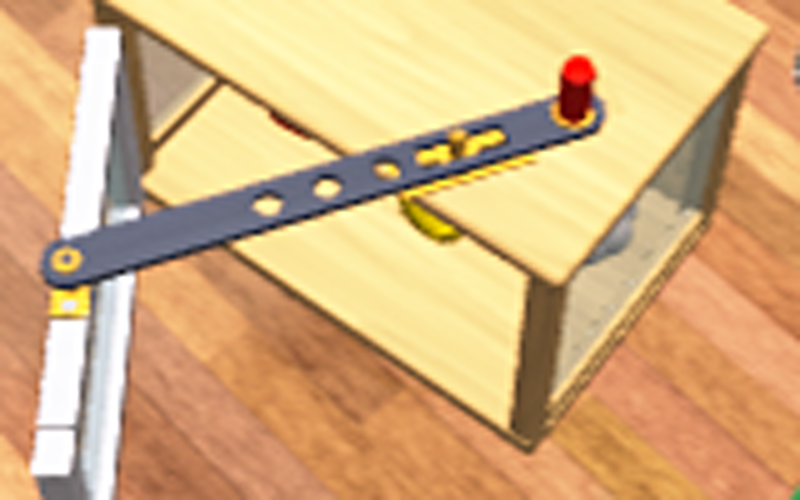

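The pin shows in the slot at about (459,135) in the side crop. The rivet is at (275,441) in the top crop and (66,260) in the side crop.

```bash
python3 - <<'E'
from bench import grab_frame
from h import *
np.set_printoptions(precision=4,suppress=True)
t=grab_frame("top");s=grab_frame("side")
T=lambda x,y:(270+x/4-.375,165+y/4-.375)
S=lambda x,y:(250+x/5-.4,190+y/5-.4)
print("rivet",tri(t,T(275,441),s,S(66,260)), onz(t,T(275,441),.196),onz(s,S(66,260),.196))
for n,a,b in(("h92",(331,297),(267,205)),("h120",(347,256),(327,187)),("h148",(364,213),(387,171))):
    print(n,onz(t,T(*a),.194),onz(s,S(*b),.194))
print("pin",onz(s,S(459,133),.205), "top?",onz(t,T(384,165),.205))
print("FR",onz(t,T(500,183),.18),onz(s,S(555,283),.18),"FL",onz(t,T(57,267),.18),onz(s,S(100,3),.18),"BR side",onz(s,S(766,38),.18))
print("knobbase",onz(s,S(574,113),.194), onz(t,T(417,77),.194),"knobtop",onz(t,T(421,67),.228),onz(s,S(578,68),.228))
print("sash free", onz(t,T(385,537),.189),"hingepost",onz(t,T(87,283),.18),onz(t,T(103,283),.189))
E
```

```text
rivet (array([0.367 , 0.0613, 0.1949]), np.float64(0.0023816343364191713)) [0.3681 0.0609 0.196 ] [0.3656 0.0611 0.196 ]
h92 [0.4532 0.0234 0.194 ] [0.4492 0.0238 0.194 ]
h120 [0.478  0.0124 0.194 ] [0.4752 0.0126 0.194 ]
h148 [0.5042 0.0007 0.194 ] [0.5008 0.0005 0.194 ]
pin [ 0.5334 -0.0121  0.205 ] top? [ 0.5317 -0.0118  0.205 ]
FR [ 0.5231 -0.0869  0.18  ] [ 0.5202 -0.0864  0.18  ] FL [0.4785 0.1906 0.18  ] [0.4737 0.176  0.18  ] BR side [ 0.6949 -0.0617  0.18  ]
knobbase [ 0.5859 -0.0351  0.194 ] [ 0.5894 -0.0368  0.194 ] knobtop [ 0.5867 -0.0344  0.228 ] [ 0.5852 -0.0343  0.228 ]
sash free [ 0.3103 -0.0023  0.189 ] hingepost [0.468  0.1722 0.18  ] [0.4665 0.1619 0.189 ]
```

```bash
cat >> h.py <<'E'
def tool(yaw,pitch=0):  # x axis along heading yaw, z down; pitch: nose (x) up
    c,s=np.cos(yaw),np.sin(yaw); x=np.array([c,s,0]);z=np.array([0,0,-1.]);y=np.cross(z,x)
    x,z=x*np.cos(pitch)-z*np.sin(pitch), z*np.cos(pitch)+x*np.sin(pitch)
    return R.from_matrix(np.stack([x,y,z],1))
def row(p0,R0,p,Rt):
    return np.round(R0.inv().apply(np.asarray(p)-p0)/.25,3).tolist(),np.round((R0.inv()*Rt).as_rotvec()/np.pi,3).tolist()
E
python3 - <<'E'
from bench import telemetry
from h import *
o=telemetry.get_obs();p0=o["tcp_pos"];R0=R.from_rotvec(o["orientation"]);print(R0.as_matrix().round(3))
for yaw in(-23.6,156.4):
  Rt=tool(np.radians(yaw))
  print(yaw,row(p0,R0,[.39,.31,.36],Rt),row(p0,R0,[.5865,-.0348,.33],Rt))
E
```

```text
[[-0.955  0.295 -0.   ]
 [ 0.295  0.955 -0.001]
 [-0.    -0.001 -1.   ]]
-23.6 ([-1.124, -1.054, -0.415], [-0.0, -0.0, -0.964]) ([-2.283, -2.14, -0.295], [-0.0, -0.0, -0.964])
156.4 ([-1.124, -1.054, -0.415], [-0.0, 0.0, 0.036]) ([-2.283, -2.14, -0.295], [-0.0, 0.0, 0.036])
```

apply_moves --rows '[[[0,0,-0.35],[0,0,0]],[[0,0,-0.4],[0,0,0]],[[-1,-1,-0.4],[0,0,0.036]],[[-1,-1,-0.4],[0,0,0.036]],[[-1,-1,-0.4],[0,0,0.036]],[[-1,-1,-0.4],[0,0,0.036]],[[-1,-1,-0.4],[0,0,0.036]],[[-1,-1,-0.4],[0,0,0.036]]]' --jaw 1

```text
clock: 1.3
tcp_pos: [0.3657, 0.3291, 0.3566]
orientation: [0.649, 3.074, 0.001]
contact_force: [-0.6, 0.9, 0.0]
grip_width: 0.0855
gripper_force: 0.0
```

```bash
cat > to.py <<'E'
import sys
from bench import telemetry
from h import *
# args: x y z yaw(deg) pitch(deg)
a=list(map(float,sys.argv[1:])); o=telemetry.get_obs();p0=o["tcp_pos"];R0=R.from_rotvec(o["orientation"])
print(o["clock"],p0.round(4),np.degrees(R0.as_euler("ZYX")).round(2),o["contact_force"].round(1),o["joints"].round(2))
print(row(p0,R0,a[:3],tool(np.radians(a[3]),np.radians(a[4]))))
E
python3 to.py .5865 -.0348 .3 156.4 0
```

```text
1.3 [0.3657 0.3291 0.3566] [1.5616e+02 2.0000e-02 1.7997e+02] [-0.6  0.9  0. ] [-1.05  0.08  0.2   1.86 -0.02  1.2   0.31]
([-1.396, -0.975, 0.226], [0.0, 0.0, -0.001])
```

apply_moves --rows '[[[-1,-0.7,0.0],[0,0,0]],[[-1,-0.7,0.0],[0,0,0]],[[-1,-0.7,0.0],[0,0,0]],[[-1,-0.7,0.0],[0,0,0]],[[-1,-0.7,0.0],[0,0,0]],[[-1,-0.7,0.1],[0,0,0]],[[-1,-0.7,0.1],[0,0,0]]]'

```text
clock: 2.17
tcp_pos: [0.5221, 0.0711, 0.3298]
orientation: [-0.645, -3.071, 0.003]
contact_force: [-0.1, 0.0, -0.3]
grip_width: 0.0849
gripper_force: 0.0
```

```bash
python3 to.py .5865 -.0348 .28 156.4 0
```

```text
2.175 [0.5221 0.0711 0.3298] [ 1.5628e+02 -1.6000e-01 -1.7987e+02] [-0.1  0.  -0.3] [-0.67  0.17  0.48  1.84 -0.08  1.16  0.99]
([-0.407, -0.284, 0.199], [-0.001, -0.001, -0.001])
```

apply_moves --rows '[[[-0.4,-0.283,0.0],[0,0,0]],[[-0.407,-0.284,0.1],[0,0,0]],[[-0.407,-0.284,0.2],[0,0,0]],[[-0.407,-0.284,0.2],[0,0,0]],[[-0.407,-0.284,0.2],[0,0,0]]]'

```text
clock: 2.8
tcp_pos: [0.5882, -0.0326, 0.2826]
orientation: [0.64, 3.075, 0.002]
contact_force: [0.0, 0.1, -0.3]
grip_width: 0.0855
gripper_force: 0.0
```

```bash
python3 to.py .5865 -.0348 .223 156.4 0; python3 - <<'E'
from bench import grab_frame
from h import *
t=grab_frame("top");s=grab_frame("side")
A=cv2.resize(t["frame"][130:280,290:440,::-1],(400,400),interpolation=cv2.INTER_CUBIC)
B=cv2.resize(s["frame"][130:280,290:440,::-1],(400,400),interpolation=cv2.INTER_CUBIC)
cv2.imwrite("pics/a2.png",np.hstack([A,B]))
E
```

```text
2.8 [ 0.5882 -0.0326  0.2826] [1.5648e+02 5.0000e-02 1.7992e+02] [ 0.   0.1 -0.3] [-0.47  0.34  0.53  1.77 -0.19  1.09  1.29]
([0.003, -0.011, 0.238], [0.0, 0.0, 0.0])
```

View pics/a2.png

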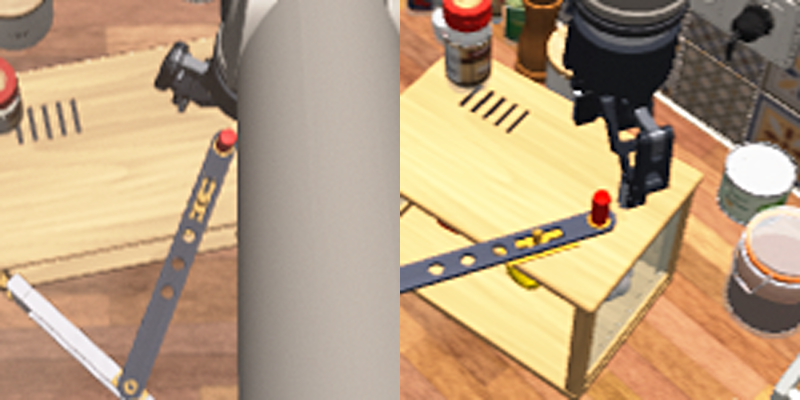

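The side crop shows the red knob at (600,207), with the open jaws above and behind it and nothing in the way of going down.

apply_moves --rows '[[[0.003,-0.011,0.12],[0,0,0]],[[0.003,-0.011,0.24],[0,0,0]],[[0.003,-0.011,0.24],[0,0,0]],[[0.003,-0.011,0.24],[0,0,0]]]'

```text
clock: 3.4
tcp_pos: [0.5869, -0.0361, 0.2229]
orientation: [0.643, 3.073, 0.001]
contact_force: [0.3, -0.2, 0.7]
grip_width: 0.0854
gripper_force: 0.0
```

apply_moves --rows '[[[0,0,0],[0,0,0]],[[0,0,0],[0,0,0]],[[0,0,0],[0,0,0]],[[0,0,0],[0,0,0]],[[0,0,0],[0,0,0]],[[0,0,0],[0,0,0]]]' --jaw -1 --newtons 50

```text
clock: 4.15
tcp_pos: [0.5863, -0.0361, 0.2214]
orientation: [0.643, 3.075, 0.001]
contact_force: [0.1, 1.7, 0.4]
grip_width: 0.0145
gripper_force: 48.7
```

```bash
python3 to.py .5865 -.0348 .223 156.4 0; python3 - <<'E'
from bench import grab_frame
from h import *
s=grab_frame("side");print(proj(s,[.5865,-.0348,.211]))
crop(s,(270,110,430,230),4,"pics/s3.png")
E
```

```text
4.15 [ 0.5863 -0.0361  0.2214] [1.5636e+02 2.0000e-02 1.7997e+02] [0.1 1.7 0.4] [-0.44  0.4   0.51  1.83 -0.24  0.97  1.33]
([0.001, 0.005, -0.006], [0.0, 0.0, -0.0])
[365.10940026 207.57037798]
```

View pics/s3.png

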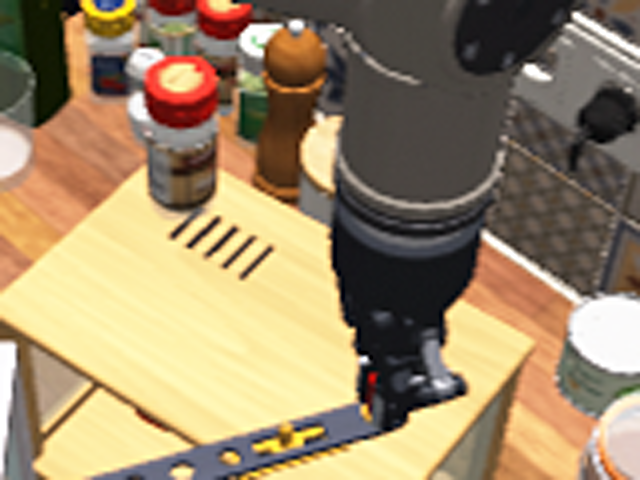

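The jaws hold the knob (14.5 mm opening, 49 N). Next I'll feel for the slot's heel end by drawing the stay along the pin.

```bash
cat > plan.py <<'E'
import sys
from bench import telemetry
from h import *
H=np.array([.470,.170]);PIN=np.array([.5323,-.0125]);HT=.0324
def pose(s,lift,pin=PIN):  # s rivet-pin distance, lift of bar at knob
    v=pin-H;d=np.linalg.norm(v);u=v/d;a=(.15**2-s*s+d*d)/2/d;h=np.sqrt(.15**2-a*a)
    r=H+a*u+h*np.array([u[1],-u[0]]); b=(pin-r)/s; th=np.arcsin(lift/.24)
    k=.24*np.cos(th)-HT*np.sin(th); p=np.r_[r+b*k,.189+lift+HT*np.cos(th)]
    yaw=np.arctan2(-b[1],-b[0]); return p,tool(yaw,-th),r,np.degrees(yaw)
if __name__=="__main__":
    o=telemetry.get_obs();p0=o["tcp_pos"];R0=R.from_rotvec(o["orientation"]);print(o["clock"],p0.round(4),o["contact_force"].round(1))
    for a in sys.argv[1:]:
        s,l=map(float,a.split(","));q=pose(s/1000,l/1000);print(a,q[0].round(4),round(q[3],1),q[2].round(4),row(p0,R0,q[0],q[1]))
E
python3 plan.py 181,0 175,0 170,0 168,0 166,0 164,0 120,45
```

```text
4.2 [ 0.5863 -0.0361  0.2214] [1.3 1.3 1.8]
181,0 [ 0.5862 -0.0365  0.2214] 156.0 [0.3669 0.061 ] ([-0.0, -0.001, 0.0], [0.0, 0.0, 0.002])
175,0 [ 0.592  -0.0382  0.2214] 156.7 [0.3716 0.0568] ([-0.024, 0.001, 0.0], [0.0, 0.0, -0.002])
170,0 [ 0.5968 -0.0396  0.2214] 157.2 [0.3756 0.0534] ([-0.044, 0.004, 0.0], [0.0, 0.0, -0.005])
168,0 [ 0.5988 -0.0402  0.2214] 157.4 [0.3772 0.0521] ([-0.052, 0.005, 0.0], [0.0, 0.0, -0.006])
166,0 [ 0.6007 -0.0407  0.2214] 157.6 [0.3789 0.0509] ([-0.06, 0.006, 0.0], [0.0, 0.0, -0.007])
164,0 [ 0.6026 -0.0413  0.2214] 157.7 [0.3805 0.0496] ([-0.068, 0.007, 0.0], [0.0, 0.0, -0.008])
120,45 [ 0.6353 -0.0502  0.2658] 159.9 [0.4196 0.0287] ([-0.202, 0.027, -0.178], [-0.002, -0.06, -0.02])
```

apply_moves --rows '[[[-0.012,0.0,0],[0,0,0]],[[-0.024,0.001,0],[0,0,-0.002]],[[-0.034,0.002,0],[0,0,-0.003]],[[-0.034,0.002,0],[0,0,-0.003]]]'

```text
clock: 4.7
tcp_pos: [0.5937, -0.0387, 0.2207]
orientation: [-0.628, -3.076, -0.001]
contact_force: [-1.1, 4.8, -0.6]
grip_width: 0.0144
gripper_force: 48.7
```

apply_moves --rows '[[[-0.005,0.001,0],[0,0,-0.001]],[[-0.01,0.002,0],[0,0,-0.002]],[[-0.01,0.002,0],[0,0,-0.002]]]'

```text
clock: 5.08
tcp_pos: [0.5961, -0.0393, 0.2209]
orientation: [-0.619, -3.079, -0.001]
contact_force: [-2.1, 4.8, -0.2]
grip_width: 0.0146
gripper_force: 48.7
```

apply_moves --rows '[[[-0.004,0.001,0],[0,0,-0.001]],[[-0.008,0.001,0],[0,0,-0.001]],[[-0.008,0.001,0],[0,0,-0.001]]]'

```text
clock: 5.45
tcp_pos: [0.5979, -0.0398, 0.2209]
orientation: [-0.614, -3.079, -0.001]
contact_force: [-2.9, 4.4, 0.6]
grip_width: 0.0143
gripper_force: 48.7
```

apply_moves --rows '[[[-0.004,0.0,0],[0,0,0]],[[-0.008,0.0,0],[0,0,0]],[[-0.008,0.0,0],[0,0,0]]]'

```text
clock: 5.82
tcp_pos: [0.5996, -0.0404, 0.2208]
orientation: [-0.613, -3.079, -0.001]
contact_force: [-2.3, 5.0, -0.3]
grip_width: 0.0142
gripper_force: 48.7
```

apply_moves --rows '[[[-0.004,0.0,0],[0,0,0]],[[-0.008,0.0,0],[0,0,0]],[[-0.008,0.0,0],[0,0,0]]]'

```text
clock: 6.2
tcp_pos: [0.6003, -0.0406, 0.2205]
orientation: [-0.612, -3.076, -0.002]
contact_force: [-5.9, 6.7, 2.3]
grip_width: 0.0141
gripper_force: 48.9
```

```bash
sed -i 's/PIN=np.array(\[[^]]*\])/PIN=np.array([.5343,-.0122])/' plan.py; python3 plan.py 168.5,0 174,0 174,20 174,45 155,45 140,45 120,45
```

```text
6.2 [ 0.6003 -0.0406  0.2205] [-5.9  6.7  2.3]
168.5,0 [ 0.6005 -0.0392  0.2214] 157.8 [0.3782 0.0513] ([0.001, 0.006, -0.004], [0.0, -0.002, -0.002])
174,0 [ 0.5952 -0.0377  0.2214] 157.3 [0.3738 0.0549] ([0.023, 0.003, -0.004], [-0.0, -0.002, 0.001])
174,20 [ 0.5919 -0.0363  0.2413] 157.3 [0.3738 0.0549] ([0.038, 0.003, -0.083], [0.0, -0.028, 0.001])
174,45 [ 0.5857 -0.0337  0.2658] 157.3 [0.3738 0.0549] ([0.065, 0.003, -0.181], [0.0, -0.062, 0.001])
155,45 [ 0.604  -0.039   0.2658] 159.0 [0.3896 0.0434] ([-0.01, 0.012, -0.181], [-0.001, -0.062, -0.008])
140,45 [ 0.6185 -0.043   0.2658] 159.9 [0.4028 0.0359] ([-0.07, 0.019, -0.182], [-0.001, -0.062, -0.013])
120,45 [ 0.6376 -0.0491  0.2658] 160.4 [0.4213 0.0281] ([-0.15, 0.026, -0.182], [-0.001, -0.062, -0.016])
```

apply_moves --rows '[[[0.023,0.003,0],[0,0,0]],[[0.03,0.003,-0.04],[0,-0.014,0]],[[0.038,0.003,-0.083],[0,-0.028,0.001]],[[0.05,0.003,-0.13],[0,-0.045,0.001]],[[0.065,0.003,-0.182],[0,-0.062,0.001]],[[0.065,0.003,-0.182],[0,-0.062,0.001]]]'

```text
clock: 6.95
tcp_pos: [0.5868, -0.0355, 0.2683]
orientation: [0.581, 2.89, -0.055]
contact_force: [0.2, -0.6, -0.6]
grip_width: 0.0147
gripper_force: 48.9
```

```bash
python3 plan.py 174,45 155,45 140,45 120,45; python3 - <<'E'
from bench import grab_frame
from h import *
s=grab_frame("side");t=grab_frame("top")
A=cv2.resize(t["frame"][165:285,310:410,::-1],(400,480),interpolation=cv2.INTER_CUBIC)
B=cv2.resize(s["frame"][170:260,250:350,::-1],(400,360),interpolation=cv2.INTER_CUBIC)
B=np.vstack([B,np.zeros((120,400,3),np.uint8)])
cv2.imwrite("pics/a4.png",np.hstack([A,cv2.resize(s["frame"][160:280,280:380,::-1],(400,480),interpolation=cv2.INTER_CUBIC)]))
E
```

```text
6.95 [ 0.5868 -0.0355  0.2683] [ 0.2 -0.6 -0.6]
174,45 [ 0.5857 -0.0337  0.2658] 157.3 [0.3738 0.0549] ([0.009, 0.005, 0.008], [0.0, 0.003, -0.0])
155,45 [ 0.604  -0.039   0.2658] 159.0 [0.3896 0.0434] ([-0.066, 0.014, 0.023], [-0.001, 0.003, -0.01])
140,45 [ 0.6185 -0.043   0.2658] 159.9 [0.4028 0.0359] ([-0.124, 0.021, 0.035], [-0.002, 0.003, -0.015])
120,45 [ 0.6376 -0.0491  0.2658] 160.4 [0.4213 0.0281] ([-0.202, 0.028, 0.051], [-0.003, 0.003, -0.017])
```

View pics/a4.png

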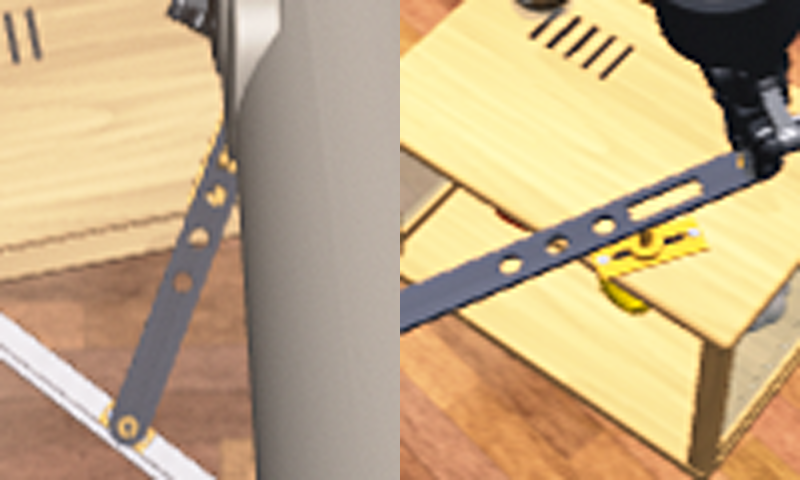

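The stay is lifted clear. The pin shows on its plate at about (648,235) in the side half of the picture, to the right of the bar.

apply_moves --rows '[[[-0.03,0.009,0.01],[0,0,-0.005]],[[-0.066,0.014,0.015],[0,0,-0.01]],[[-0.095,0.018,0.02],[0,0,-0.012]],[[-0.124,0.021,0.027],[0,0,-0.015]],[[-0.165,0.025,0.035],[0,0,-0.016]],[[-0.202,0.028,0.043],[0,0,-0.017]],[[-0.202,0.028,0.043],[0,0,-0.017]],[[-0.202,0.028,0.043],[0,0,-0.017]]]'

```text
clock: 8.05
tcp_pos: [0.6381, -0.0489, 0.2663]
orientation: [0.505, 2.906, -0.064]
contact_force: [0.5, -0.7, 0.2]
grip_width: 0.0144
gripper_force: 49.0
```

```bash
python3 plan.py 120,45 120,33; python3 - <<'E'
from bench import grab_frame
from h import *
s=grab_frame("side");t=grab_frame("top")
np.save("s5.npy",s["frame"]);np.save("t5.npy",t["frame"])
cv2.imwrite("pics/a5.png",np.hstack([cv2.resize(t["frame"][165:285,310:410,::-1],(400,480),interpolation=cv2.INTER_CUBIC),cv2.resize(s["frame"][180:264,290:360,::-1],(400,480),interpolation=cv2.INTER_CUBIC)]))
E
```

```text
8.05 [ 0.6381 -0.0489  0.2663] [ 0.5 -0.7  0.2]
120,45 [ 0.6376 -0.0491  0.2658] 160.4 [0.4213 0.0281] ([0.002, -0.001, 0.002], [-0.003, 0.002, -0.0])
120,33 [ 0.641  -0.0503  0.2541] 160.4 [0.4213 0.0281] ([-0.003, -0.001, 0.051], [-0.003, 0.018, -0.0])
```

View pics/a5.png

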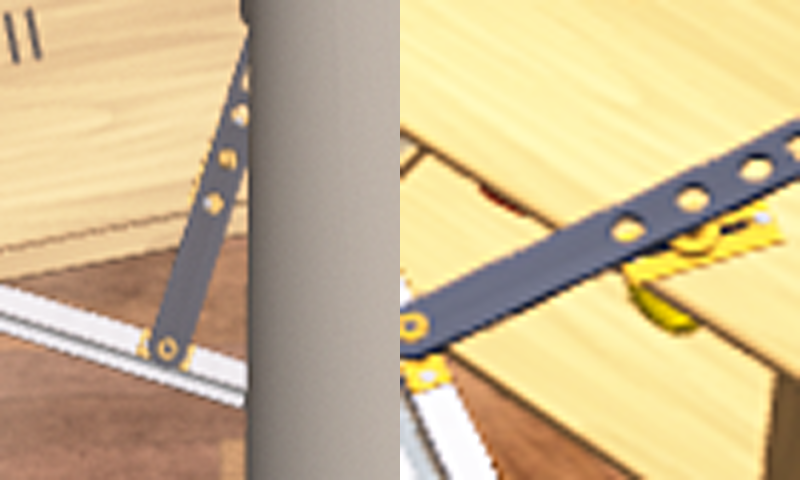

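```bash
python3 - <<'E'
from bench import grab_frame
from h import *
np.set_printoptions(precision=4,suppress=True)
s=grab_frame("side");t=grab_frame("top")
T=lambda x,y:(310+x/4-.375,165+y/4-.375)
S=lambda x,y:(290+(x-400)/5.714-.41,180+y/5.714-.41)
S4=lambda x,y:(280+(x-400)/4-.375,160+y/4-.375)
for n,d,a,b in(("riv",0,(167,348),(413,325)),("92",.092,(213,203),(628,229)),("120",.12,(228,159),(694,198)),("148",.148,(240,115),(757,167))):
    z=.189+d*.1875+.005+(.002 if d==0 else 0); print(n,z,tri(t,T(*a),s,S(*b)),onz(t,T(*a),z)[:2],onz(s,S(*b),z)[:2])
print("pin tip",onz(s,S4(648,232),.205),"collar",onz(s,S4(648,243),.189))
# plate corners a4
print([onz(s,S4(*p),.182)[:2] for p in((596,262),(608,283),(708,247),(697,222))])
for P in([.5343,-.0122,.205],[.5323,-.0125,.205]): print(proj(s,P),proj(t,P))
cv2.imwrite("pics/s6.png",cv2.resize(s["frame"][195:235,320:370,::-1],None,fx=12,fy=12,interpolation=cv2.INTER_CUBIC))
E
```

```text
riv 0.196 (array([0.4214, 0.0278, 0.1956]), np.float64(0.001975511500075967)) [0.4222 0.0274] [0.4203 0.0279]
92 0.21125 (array([ 0.5066, -0.0028,  0.2086]), np.float64(0.0024521549863901503)) [ 0.5073 -0.0031] [ 0.5041 -0.0037]
120 0.2165 (array([ 0.5325, -0.0127,  0.2145]), np.float64(0.0020246142042642306)) [ 0.533  -0.0129] [ 0.5305 -0.0133]
148 0.22175 (array([ 0.5588, -0.021 ,  0.2187]), np.float64(0.001734559762117532)) [ 0.5588 -0.021 ] [ 0.5561 -0.0221]
pin tip [ 0.531  -0.0152  0.205 ] collar [ 0.5341 -0.0131  0.189 ]
[array([0.5067, 0.0012]), array([ 0.5017, -0.0138]), array([ 0.5609, -0.0354]), array([ 0.5691, -0.0188])]
[341.7081 216.0032] [365.7368 204.8311]
[341.1739 216.577 ] [365.9034 205.629 ]
```

View pics/s6.png

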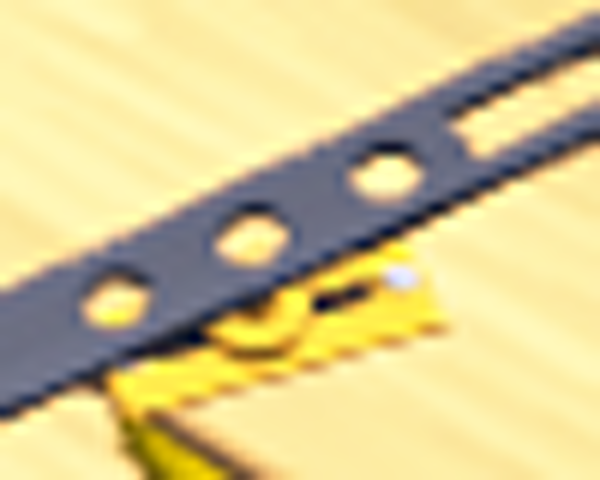

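```bash
sed -i 's/^    v=pin-H/    th=np.arcsin(lift\/.24); s=s*np.cos(th)-.0025*np.sin(th)\n    v=pin-H/' plan.py; python3 plan.py 120,45 120,36 120,30 120,25 120,20 120,10 120,0
```

```text
8.25 [ 0.6377 -0.0486  0.2662] [ 0.2 -0.7 -0.1]
120,45 [ 0.64   -0.05    0.2658] 160.3 [0.4237 0.0273] ([-0.01, -0.002, 0.004], [-0.003, 0.002, 0.0])
120,36 [ 0.6418 -0.0506  0.257 ] 160.3 [0.4229 0.0276] ([-0.011, -0.002, 0.04], [-0.003, 0.014, 0.0])
120,30 [ 0.6429 -0.051   0.2511] 160.4 [0.4225 0.0277] ([-0.011, -0.002, 0.064], [-0.003, 0.022, -0.0])
120,25 [ 0.6438 -0.0513  0.2462] 160.4 [0.4221 0.0278] ([-0.01, -0.001, 0.084], [-0.003, 0.029, -0.0])
120,20 [ 0.6446 -0.0516  0.2413] 160.4 [0.4219 0.0279] ([-0.01, -0.001, 0.104], [-0.003, 0.035, -0.0])
120,10 [ 0.646  -0.0521  0.2314] 160.4 [0.4215 0.0281] ([-0.008, -0.001, 0.144], [-0.003, 0.049, -0.0])
120,0 [ 0.6473 -0.0525  0.2214] 160.4 [0.4213 0.0281] ([-0.006, -0.0, 0.184], [-0.003, 0.062, -0.0])
```

apply_moves --rows '[[[-0.01,-0.002,0.004],[-0.003,0.002,0]],[[-0.011,-0.002,0.03],[-0.003,0.01,0]],[[-0.011,-0.002,0.05],[-0.003,0.018,0]],[[-0.011,-0.002,0.064],[-0.003,0.022,0]],[[-0.011,-0.002,0.074],[-0.003,0.025,0]],[[-0.011,-0.002,0.074],[-0.003,0.025,0]]]'

```text
clock: 9.0
tcp_pos: [0.6435, -0.0515, 0.2481]
orientation: [0.517, 2.983, -0.031]
contact_force: [0.1, -0.9, 0.9]
grip_width: 0.0144
gripper_force: 48.9
```

```bash
python3 plan.py 120,27 120,20 120,10 120,0;  python3 - <<'E'
from bench import grab_frame
from h import *
s=grab_frame("side")
cv2.imwrite("pics/s7.png",cv2.resize(s["frame"][195:235,320:370,::-1],None,fx=12,fy=12,interpolation=cv2.INTER_CUBIC))
E
```

```text
9.0 [ 0.6435 -0.0515  0.2481] [ 0.1 -0.9  0.9]
120,27 [ 0.6434 -0.0512  0.2482] 160.4 [0.4223 0.0278] ([0.001, 0.001, -0.0], [-0.0, 0.001, -0.0])
120,20 [ 0.6446 -0.0516  0.2413] 160.4 [0.4219 0.0279] ([-0.001, 0.001, 0.028], [-0.0, 0.01, -0.0])
120,10 [ 0.646  -0.0521  0.2314] 160.4 [0.4215 0.0281] ([-0.003, 0.001, 0.068], [-0.0, 0.024, -0.0])
120,0 [ 0.6473 -0.0525  0.2214] 160.4 [0.4213 0.0281] ([-0.003, 0.001, 0.108], [-0.0, 0.037, -0.0])
```

View pics/s7.png

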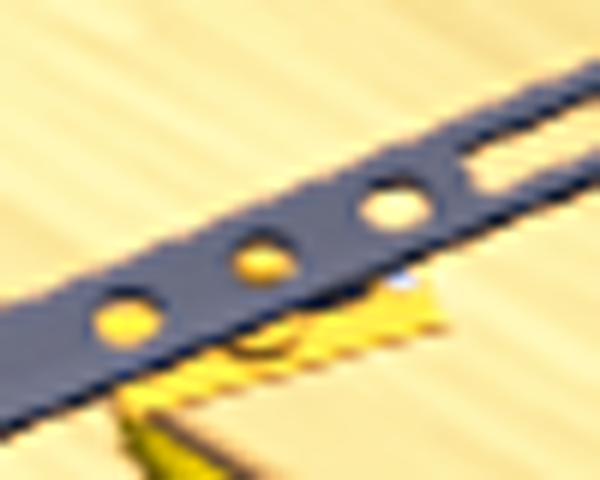

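The middle hole at (262,258) now shows the brass pin filling it. At this height (about 13.5 mm) the tip is already inside, and there is no force. Lowering on.

apply_moves --rows '[[[0,0.001,0.014],[0,0.005,0]],[[-0.001,0.001,0.028],[0,0.01,0]],[[-0.002,0.001,0.048],[0,0.017,0]],[[-0.002,0.001,0.048],[0,0.017,0]]]'

```text
clock: 9.55
tcp_pos: [0.6452, -0.0519, 0.2358]
orientation: [0.527, 3.036, -0.018]
contact_force: [-0.8, 0.1, -1.6]
grip_width: 0.0145
gripper_force: 48.9
```

apply_moves --rows '[[[0,0,0.02],[0,0.007,0]],[[-0.001,0,0.04],[0,0.014,0]],[[-0.001,0,0.05],[0,0.018,0]],[[-0.001,0,0.05],[0,0.018,0]]]'

```text
clock: 10.05
tcp_pos: [0.6462, -0.0523, 0.2236]
orientation: [0.536, 3.091, -0.003]
contact_force: [0.0, -0.6, -0.5]
grip_width: 0.0145
gripper_force: 48.8
```

```bash
python3 plan.py 120,0
```

```text
10.05 [ 0.6462 -0.0523  0.2236] [ 0.  -0.6 -0.5]
120,0 [ 0.6473 -0.0525  0.2214] 160.4 [0.4213 0.0281] ([-0.005, 0.0, 0.009], [-0.0, 0.002, -0.0])
```

apply_moves --rows '[[[0,0,0.006],[0,0.002,0]],[[0,0,0.012],[0,0.002,0]],[[0,0,0.012],[0,0.002,0]]]'

```text
clock: 10.42
tcp_pos: [0.6463, -0.0521, 0.2212]
orientation: [-0.537, -3.095, 0.001]
contact_force: [-0.1, -0.5, 0.0]
grip_width: 0.0146
gripper_force: 48.9
```

apply_moves --rows '[[[0,0,0.005],[0,0,0]],[[0,0,0.005],[0,0,0]]]'

```text
clock: 10.68
tcp_pos: [0.6463, -0.0521, 0.22]
orientation: [-0.537, -3.095, 0.001]
contact_force: [1.0, -0.9, 1.1]
grip_width: 0.0147
gripper_force: 49.0
```

apply_moves --rows '[[[0,0,0],[0,0,0]],[[0,0,0],[0,0,0]],[[0,0,0],[0,0,0]],[[0,0,0],[0,0,0]],[[0,0,0],[0,0,0]],[[0,0,-0.1],[0,0,0]],[[0,0,-0.3],[0,0,0]],[[0,0,-0.5],[0,0,0]],[[0,0,-0.5],[0,0,0]]]' --jaw 1

```text
clock: 11.8
tcp_pos: [0.6483, -0.0529, 0.3497]
orientation: [0.536, 3.087, 0.001]
contact_force: [0.1, -0.1, -0.3]
grip_width: 0.0855
gripper_force: 0.0
```

```bash
python3 - <<'E'
from bench import grab_frame
from h import *
s=grab_frame("side");t=grab_frame("top")
cv2.imwrite("pics/a8.png",np.hstack([cv2.resize(t["frame"][145:265,310:410,::-1],(400,480),interpolation=cv2.INTER_CUBIC),cv2.resize(s["frame"][170:254,320:390,::-1],(400,480),interpolation=cv2.INTER_CUBIC)]))
E
```

```text
(no output)
```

View pics/a8.png

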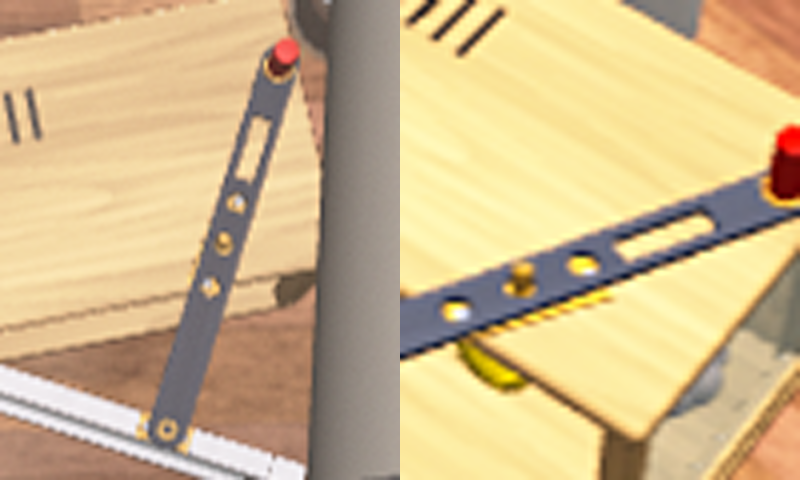

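The pin stands up through the middle hole at (521,278) in the side half, and the gripper is clear. Quick level check, then hand in.

```bash
python3 - <<'E'
from bench import grab_frame,job
from h import *
s=grab_frame("side");t=grab_frame("top")
a,n=red(t,(370,145,395,170));b,m=red(s,(375,185,400,215));z=tri(t,a,s,b);print(a,n,b,m,z)
if z[0][2]<.2125: print(job.hand_in())
E
```

```text
[378.84615385 160.69230769] 13 [387.82089552 198.11940299] 67 (array([ 0.64549617, -0.05087906,  0.20882746]), np.float64(0.0017384420940425298))
the job is handed in; nothing more can be done
None
```

The stay's middle hole is down over the brass pin with the window drawn in. The bar looks flat on the collar (knob height within 1 mm of the start), the gripper has let go clear, and the job was handed in at about 12 s; no verdict came back.

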